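Put the bar tools back on their rests

TASK

Tidy the coffee bar: pick out the four tools that have a wooden rest and put each away on its own, upright as it stands now and set down rather than dropped: the tamper in the widest recess, the jigger in the middle-sized one, the piping nozzle in the smallest one, and the cake ring over the raised boss. Leave the spice jar and the salt shaker standing where they are.

Things in the scene. Friction and masses are not known exactly. Their poses are not given: they have to be found in the camera images.
- tamper_center (a point): coffee tamper standing on its round steel base: base 58 mm across and 19 mm high, narrow neck, then a dark wooden handle from 26 to 92 mm up that is 39 mm wide near its top; 94 mm tall in all, 0.42 kg. This point is on its upright axis, half-way up; z points up. It stands upright on the worktop at the start.
- jigger_center (a point): double-cone steel bar measure (jigger), 78 mm tall, 43 mm across its upper rim, waisted in the middle to the eye, but to the fingers it is a nearly straight-sided solid about 40 mm wide all the way up; 0.09 kg. This point is on its upright axis, half-way up; z points up. It stands upright on the worktop at the start.
- nozzle_center (a point): steel piping nozzle (hollow cone) standing on its wide end: 26 mm across at the foot, about half of that at the top, 50 mm tall, 0.03 kg. This point is on its upright axis, half-way up; z points up. It stands upright on the worktop at the start.
- cake_ring_center (a point): plain steel cake ring, a short tube open at both ends, 61 mm outside diameter, 45 mm tall, hole at least 54 mm wide; 0.07 kg. This point is on its upright axis, half-way up; z points up. It stands upright on the worktop at the start.
- jar_center (a point): bystander: spice jar with a black lid, 41 mm across, 105 mm tall, loose, towards the back of the worktop. Behind and above it hangs a wall shelf: front edge 0.62 m ahead of the robot's base axis, underside 0.5 m above the worktop; keep the wrist in front of it. This point is on its upright axis, half-way up; z points up. It stands upright on the worktop at the start.
- shaker_center (a point): bystander: glass salt shaker with a grey metal top, 44 mm across, 90 mm tall, loose. This point is on its upright axis, half-way up; z points up. It stands upright on the worktop at the start.
- wide_rest_seat (a point): round light-wood rest, 92 mm across, 12 mm high, with a round cork-bottomed recess 74 mm across and 6 mm deep: the widest of the three recesses. Fixed to the worktop. This point is the centre of the recess floor, 6 mm above the worktop; z points up.
- middle_rest_seat (a point): round light-wood rest, 76 mm across, 12 mm high, with a round cork-bottomed recess 57 mm across and 6 mm deep: the middle-sized of the three recesses. Fixed to the worktop. This point is the centre of the recess floor, 6 mm above the worktop; z points up.
- small_rest_seat (a point): round light-wood rest, 60 mm across, 12 mm high, with a round cork-bottomed recess 42 mm across and 6 mm deep: the smallest of the three recesses. Fixed to the worktop. This point is the centre of the recess floor, 6 mm above the worktop; z points up.
- boss_rest_seat (a point): round light-wood rest without a recess: a disc 84 mm across and 6 mm high with a round raised boss 38 mm across in its middle that stands 12 mm above the disc. Fixed to the worktop. This point is on the axis of the boss at the level of the disc's upper face, 6 mm above the worktop; z points up.
Things that resemble listed ones, but are neither listed nor needed, are in the scene too. Leave any turquoise look-alike of the part that bears jigger_center alone.

How it is judged:
At the end, for the whole second after the job is handed in: Tamper in the wide recess, jigger in the middle one, nozzle in the small one, cake ring round the boss: each upright (0.08 rad), at rest, centred within 11 mm, seated (height within 3 mm). Spice jar and salt shaker upright, within 25 mm of where they stood (horizontal distance between tamper_center and wide_rest_seat below 0.011 m and z of tamper_center in the frame of wide_rest_seat between 0.044 and 0.05 m and angle between each of tamper_center, jigger_center, nozzle_center, cake_ring_center's own z axis and vertical below 0.08 rad and linear speed of each of tamper, jigger, nozzle, cake_ring below 0.02 m/s and horizontal distance between jigger_center and middle_rest_seat below 0.011 m and z of jigger_center in the frame of middle_rest_seat between 0.036 and 0.042 m and horizontal distance between nozzle_center and small_rest_seat below 0.011 m and z of nozzle_center in the frame of small_rest_seat between 0.022 and 0.028 m and horizontal distance between cake_ring_center and boss_rest_seat below 0.011 m and z of cake_ring_center in the frame of boss_rest_seat between 0.0195 and 0.0255 m and distance of each of jar_center, shaker_center from where it was at the start of the episode below 0.025 m and angle between each of jar_center, shaker_center's own z axis and vertical below 0.1 rad); the robot touches nothing.
It fails at once if a tool is dropped onto its rest from more than about 30 mm (arrives there faster than 0.75 m/s) ((horizontal distance between tamper_center and wide_rest_seat below 0.03 m and z of tamper_center in the frame of wide_rest_seat below 0.059 m and linear speed of tamper above 0.75 m/s) or (horizontal distance between jigger_center and middle_rest_seat below 0.03 m and z of jigger_center in the frame of middle_rest_seat below 0.051 m and linear speed of jigger above 0.75 m/s) or (horizontal distance between nozzle_center and small_rest_seat below 0.03 m and z of nozzle_center in the frame of small_rest_seat below 0.037 m and linear speed of nozzle above 0.75 m/s) or (horizontal distance between cake_ring_center and boss_rest_seat below 0.03 m and z of cake_ring_center in the frame of boss_rest_seat below 0.0345 m and linear speed of cake_ring above 0.75 m/s)).
It fails at once if the spice jar or salt shaker is shifted by more than 25 mm or knocked over ((distance of jar_center from where it was at the start of the episode above 0.025 m or angle between jar_center's own z axis and vertical above 0.4 rad) or (distance of shaker_center from where it was at the start of the episode above 0.025 m or angle between shaker_center's own z axis and vertical above 0.4 rad)).
It also fails if it takes over 109 s, if anything falls off the work surface, if the arm or the gripper's body presses on something with over 40 N, if the wrist force passes 120 N, or if a joint passes its speed limit or range.

ROBOT

A 7-joint arm with a two-finger parallel gripper is mounted at the origin on a cart in front of the work surface, level with it; the furniture and walls round the work are solid. World frame = base frame: x ahead of the robot, y to its left, z up, the work surface at z = 0. Lengths are in m, angles in rad, forces in N, time in s.
With the tool pointing down it reaches from about 0.425 to 0.925 m from the base axis. Payload 6.8 kg.
Tool frame: the origin (TCP) lies on the centre line of the jaws, within the pads' length; the fingertips stand 14 mm ahead of it and the grasp point (between the pads) lies 5 mm behind it (bot.finger_overhang is the distance from the TCP to the fingertips, in m); z points along the fingers, y is the line along which they close (so a half turn about z gives the same grasp; the last joint's range is limited). The gripper opens to 85 mm and grips with 20 to 120 N. Pads are 22 mm wide; open, the fingers measure 114 mm over their backs; the gripper's body (76 mm by 85 mm) begins 54 mm behind the grasp point. The pads swing forward as they close: fully open they stand 13 mm farther back than shut.
Start: joints at [1.174, 0.477, 0.022, 1.555, -0.011, 1.109, -0.083], TCP at [0.192, -0.647, 0.245] pointing down, gripper open.
Joint ranges: [-2.96, 2.96], [-0.34, 2.1], [-1.41, 1.46], [0.24, 2.44], [-1.37, 4.51], [0.17, 1.92], [-2.96, 2.96]. Speed limits (rad/s): [2.39, 2.39, 3.14, 3.14, 3.14, 3.14, 3.14].

INTERFACE

Orientations are given as a unit quaternion [w, x, y, z].
In Python, from station import bot gives the robot as it stands.
- The arm moves only by the shell command python3 -m inch 'ROWS' [OPENING] [FORCE]. ROWS is JSON, a list of rows, each a list of 4 numbers: the shift along the tool's x, y, z in m, then the turn about the tool's z in degrees. A call has 1 to 12 rows; each row shifts and turns the commanded pose from where the row before left it, along the tool's axes as they then stand; what a row does not reach is not made up. A row lasts 1/10 s, in which the tool goes at most 50 mm and 8.59 degrees, less where a joint would pass 70% of its speed; a pose out of reach is approached as far as the arm can. A call is refused whole if a number of a shift passes 0.05 or a number of a turn 8.59, either way. A call with a gripper value outside its range is refused whole. OPENING is the finger opening in m, from 0 to 0.0854, set as the call begins (- or left out, the last holds). The fingers move at their own pace and stop on an object; FORCE is the grip in N (left out, the last holds). Time passes only in rows, so rows that do not move let the fingers close. It gives the time, the measured TCP pose, the force, the opening and the grip force at its end, in the units of the state.
- bot.get_obs(): the state, without advancing time (a new reading comes with each control period).
- bot.read_camera(name): name is "side" or "top"; returns a dict with "color" (480x640x3 uint8, red, green, blue), "mtx" (3x3 intrinsics, pixels), "world_from_camera" (4x4, takes a point from camera to world coordinates). Camera axes: x right, y up, looking along -z (the intrinsics and any distortion apply to the point x, -y, -z); pixel columns grow to the right and rows downward; lengths in m; the calibration is good to about 2 mm. A picture is of the moment at which its call begins. There is no depth.
- bot.hand_in(): hands the job in; it is judged then, once.
The state is a dict: "t": time; "q": joint angles; "joint_vel": joint speeds; "joint_torque": joint torques, N m; "eef_pos": TCP position; "tool_rot": TCP orientation; "contact_force": force on the tool from outside, world axes, zero at the start; "torque": the same for the moment, N m; "gripper_width": opening from 0.0 (shut) to 1.0 (fully open); "grasp_force": force on a finger pad.
Only numpy, scipy, OpenCV 4.12 (cv2) and the standard library are available. Lean on these libraries where they do the work, as an engineer would, in place of code of your own. Each camera call takes 0.05 s, during which the arm holds its last target. There are 200 camera calls.

## Working session

There is one attempt and no reset: what is moved stays moved. The work goes in short steps, Python scripts to look and compute and a shell command to move; the robot and the scene stay as the last step left them, time stands still between calls to the robot, and variables do not carry over. Pictures are saved under pics/ and viewed, at most 17 in all, crops included, and the job is handed in when it is done.

```bash
ls; mkdir -p pics; python3 - <<'E'
from station import bot
import cv2,numpy as np
for n in("top","side"):
    c=bot.read_camera(n); cv2.imwrite(f"pics/{n}0.png",c["color"][...,::-1]); np.savez(f"{n}0.npz",**c)
    print(n,c["mtx"].round(1).tolist(),c["world_from_camera"].round(3).tolist(),[k for k in c])
o=bot.get_obs();print(o["t"],o["eef_pos"],o["tool_rot"],bot.finger_overhang)
E
```

```text
pics
top [[445.0, 0.0, 324.3], [0.0, 445.0, 239.6], [0.0, 0.0, 1.0]] [[0.021, 0.99, -0.137, 0.331], [-0.999, 0.017, -0.027, -0.016], [-0.025, 0.137, 0.99, 1.225], [0.0, 0.0, 0.0, 1.0]] ['color', 'mtx', 'world_from_camera']
side [[475.6, 0.0, 323.9], [0.0, 475.6, 234.1], [0.0, 0.0, 1.0]] [[0.975, 0.132, -0.178, 0.341], [-0.221, 0.53, -0.819, -0.855], [-0.014, 0.838, 0.546, 0.63], [0.0, 0.0, 0.0, 1.0]] ['color', 'mtx', 'world_from_camera']
0.1 [ 0.19206054 -0.64657981  0.24443354] [-7.79262920e-04  9.89593837e-01  1.43886754e-01 -1.82762281e-04] 0.014
```

View pics/top0.png

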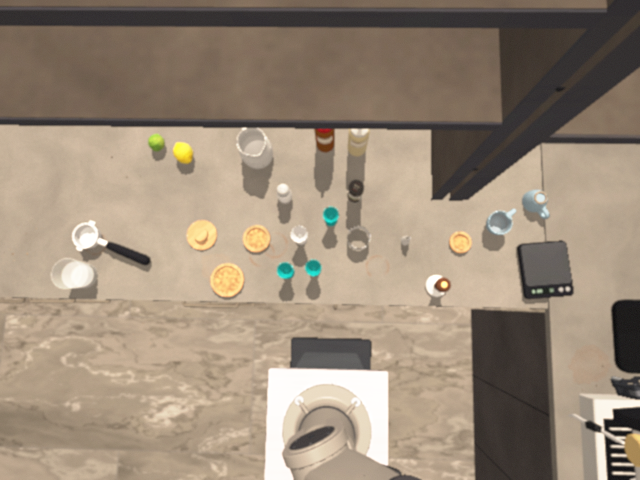

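View pics/side0.png

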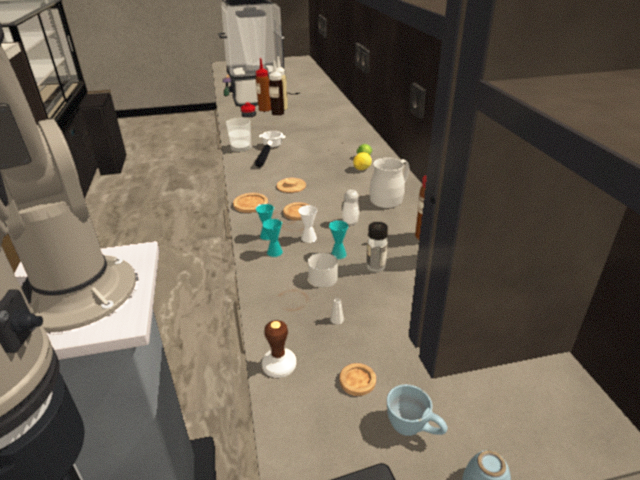

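Top view, with look-alikes:
- **Jigger:** steel at (299,236). Turquoise look-alikes at (331,215), (286,271) and (313,269) are excluded.
- **Ring:** (358,239). The glass at (73,274) and the pitcher at (256,150) are not it.
- **Tamper:** (438,286). The portafilter at (85,236) is not it.
- **Nozzle:** (405,242).
- **Rests:** wide (227,280), middle (257,239), small (460,243), boss (201,236).
- **Jar and shaker:** jar (355,188), shaker (284,193).

Next I'll check these in a close crop and measure.

```bash
cat > h.py <<'E'
import numpy as np,cv2
def ray(c,u,v):
    K,T=c["mtx"],c["world_from_camera"]
    d=np.array([(u-K[0,2])/K[0,0],-(v-K[1,2])/K[1,1],-1.]); return T[:3,3],T[:3,:3]@d
def onz(c,u,v,z):
    o,d=ray(c,u,v); return (o+d*(z-o[2])/d[2])
def proj(c,p):
    T=c["world_from_camera"];q=T[:3,:3].T@(np.array(p)-T[:3,3]);K=c["mtx"]
    return K[0,0]*q[0]/-q[2]+K[0,2],K[1,1]*q[1]/q[2]+K[1,2]
E
python3 - <<'E'
from h import *
t=dict(np.load("top0.npz"));s=dict(np.load("side0.npz"))
a=t["color"][180:310,180:480,::-1]; A=cv2.resize(a,None,fx=2.66,fy=2.66,interpolation=cv2.INTER_CUBIC)
b=s["color"][180:400,225:385,::-1]; B=cv2.resize(b,None,fx=2.7,fy=2.7,interpolation=cv2.INTER_CUBIC)
cv2.imwrite("pics/topc.png",A);cv2.imwrite("pics/sidec.png",B)
for n,c in(("top",t),("side",s)):
    hsv=cv2.cvtColor(c["color"],cv2.COLOR_RGB2HSV)
    m=cv2.inRange(hsv,(8,95,130),(25,255,255))
    m=cv2.morphologyEx(m,cv2.MORPH_CLOSE,np.ones((5,5)))
    for k in cv2.findContours(m,cv2.RETR_EXTERNAL,cv2.CHAIN_APPROX_NONE)[0]:
        if cv2.contourArea(k)<200:continue
        # hull points cast to z=.010, min enclosing circle
        P=np.float32([onz(c,*p[0],.010)[:2] for p in cv2.convexHull(k)])
        x,r=cv2.minEnclosingCircle(P); e=cv2.fitEllipse(P)
        print(n,cv2.boundingRect(k),np.round(x,4),round(r*2,4),np.round(e[0],4),np.round(e[1],4))
E
```

```text
top (624, 434, 16, 33) [-0.0273 -0.7862] 0.0797 [-0.0263 -0.7879] [0.0597 0.0826]
top (210, 264, 34, 33) [0.383  0.2823] 0.0939 [0.3826 0.2821] [0.0916 0.0931]
top (449, 232, 23, 22) [ 0.4979 -0.3531] 0.0614 [ 0.4977 -0.3531] [0.0595 0.061 ]
top (243, 225, 28, 28) [0.4981 0.206 ] 0.0774 [0.4981 0.2063] [0.0757 0.0763]
top (187, 220, 30, 31) [0.5064 0.3595] 0.0854 [0.5062 0.3594] [0.0837 0.0846]
side (340, 363, 36, 33) [ 0.5003 -0.3574] 0.0668 [ 0.5005 -0.3571] [0.0601 0.0669]
side (283, 202, 25, 19) [0.4975 0.2017] 0.0942 [0.4999 0.2026] [0.0733 0.0945]
side (233, 193, 35, 20) [0.3827 0.2775] 0.1091 [0.3851 0.2785] [0.0928 0.1102]
side (276, 177, 30, 16) [0.5081 0.3506] 0.0972 [0.508  0.3494] [0.0843 0.0981]
```

View pics/topc.png

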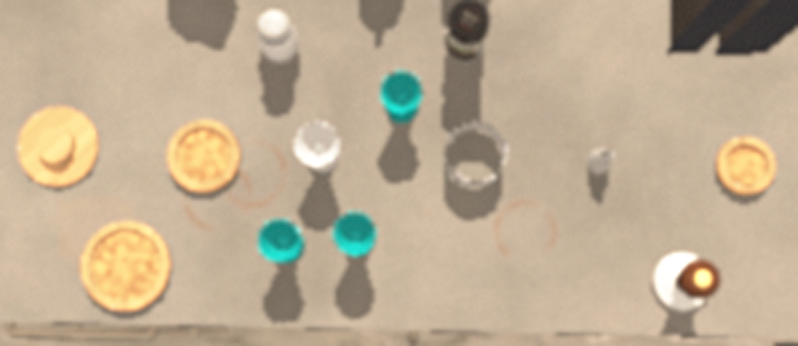

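View pics/sidec.png

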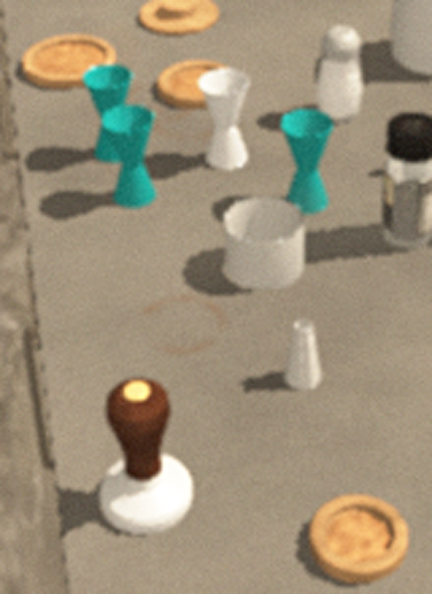

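The crops confirm the choices. In the top crop the jigger rim is near (317,145), the ring near (477,150), the nozzle near (600,158) and the gold dot on the tamper near (703,278). In the side crop the same items are at (225,84), (264,220), (303,324) and (137,391).

```bash
python3 - <<'E'
from h import *
t=dict(np.load("top0.npz"));s=dict(np.load("side0.npz"))
T=lambda U,V:(180+(U+.5)/2.66-.5,180+(V+.5)/2.66-.5)
S=lambda U,V:(225+(U+.5)/2.7-.5,180+(V+.5)/2.7-.5)
L=[("jig top",t,T(317,145),.078),("jig side",s,S(225,84),.078),
("ring side",s,S(264,220),.045),("noz top",t,T(601,158),.05),("noz side",s,S(303,324),.05),
("tam top",t,T(704,278),.094),("tam side",s,S(137,391),.094),("tam base top",t,T(682,281),.015),("boss top",t,T(57,147),.010),
("jar top",t,T(469,22),.105),("jar side",s,S(413,136),.105),("shk top",t,T(274,24),.088),("shk side",s,S(341,40),.088),
("turqA",t,T(281,240),.078),("turqB",t,T(355,233),.078),("turqC",t,T(401,92),.078)]
for n,c,p,z in L: print(n,onz(c,*p,z).round(4)[:2])
# ring outline & nozzle edges predicted in top
from station import bot
o=bot.get_obs();from scipy.spatial.transform import Rotation as R
print(R.from_quat(o["tool_rot"],scalar_first=True).as_matrix().round(3))
g=cv2.cvtColor(t["color"],cv2.COLOR_RGB2HSV)
def wm(c,x,y,w,h,thr):
    q=c["color"][y:y+h,x:x+w].astype(int);m=((q.min(2)>thr)).astype(np.uint8)
    k=max(cv2.findContours(m,0,1)[0],key=cv2.contourArea)
    return cv2.boundingRect(k),(x+k[:,0,0].min(),x+k[:,0,0].max(),y+k[:,0,1].min(),y+k[:,0,1].max())
print(wm(t,420,270,25,40,200),wm(t,285,220,30,35,190))
# ring predictions: overlay
im=cv2.resize(s["color"][180:400,225:385,::-1],None,fx=2.7,fy=2.7)
im2=cv2.resize(t["color"][180:310,180:480,::-1],None,fx=2.66,fy=2.66)
a=np.linspace(0,2*np.pi,60)
def ov(xy,r,z):
    P=[(xy[0]+r*np.cos(i),xy[1]+r*np.sin(i),z) for i in a]
    for c,I,f,ox in((s,im,2.7,225),(t,im2,2.66,180)):
        Q=np.int32([[(proj(c,p)[0]-ox+.5)*f,(proj(c,p)[1]-180+.5)*f] for p in P]);cv2.polylines(I,[Q],True,(0,0,255),1)
for c,p,z,rs in((s,S(264,220),.045,[(.0305,.045),(.0305,0)]),(t,T(317,145),.078,[(.0215,.078)]),(t,T(704,278),.094,[(.029,0),(.029,.015)]),(t,T(601,158),.05,[(.0065,.05),(.013,0)])):
    for r,zz in rs: ov(onz(c,*p,z)[:2],r,zz)
cv2.imwrite("pics/ov.png",np.hstack([im[:346],im2[:, :0] if 0 else im2[:346,300:667],]) if 1 else im)
I=np.zeros((600,800,3),np.uint8);I[:594,:432]=im[:594];I[:345,433:800]=im2[:345,283:650];I[345:,433:]=0
cv2.imwrite("pics/ov.png",I)
E
```

```text
jig top [0.5025 0.0825]
jig side [0.5064 0.0783]
ring side [ 0.5054 -0.0765]
noz top [ 0.4983 -0.1994]
noz side [ 0.5037 -0.2063]
tam top [ 0.3791 -0.289 ]
tam side [ 0.381  -0.2905]
tam base top [ 0.379  -0.2859]
boss top [0.506  0.3605]
jar top [ 0.6215 -0.064 ]
jar side [ 0.6214 -0.0787]
shk top [0.6212 0.1276]
shk side [0.6181 0.1121]
turqA [0.4086 0.1149]
turqB [0.4167 0.0431]
turqC [0.5567 0.001 ]
[[ 0.959  0.285 -0.001]
 [ 0.285 -0.959  0.001]
 [-0.    -0.002 -1.   ]]
((6, 5, 16, 19), (np.int32(426), np.int32(441), np.int32(275), np.int32(293))) ((5, 8, 18, 15), (np.int32(290), np.int32(307), np.int32(228), np.int32(242)))
```

View pics/ov.png

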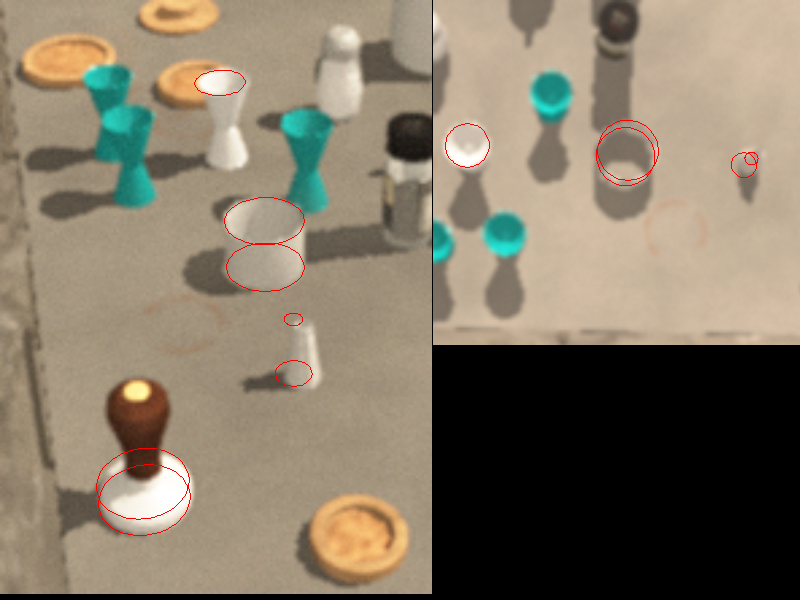

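The crop confirms the choices, and the two views agree to about 4 mm, so I average them. Estimates (x, y):

| Item | x | y |
|---|---|---|
| Tamper | .380 | -.288 |
| Jigger | .5045 | .0805 |
| Nozzle | .501 | -.203 |
| Ring | .505 | -.0755 |
| Wide rest | .3835 | .280 |
| Middle rest | .4985 | .204 |
| Small rest | .499 | -.3555 |
| Boss | .507 | .3575 |

I'll start with the tamper: square up the yaw, then move over it.

```bash
python3 -m inch '[[0,0,0,8.28],[0,0,0,8.28],[0.008,-0.016,0,0],[0.018,-0.035,0,0],[0.02,-0.038,0,0],[0.02,-0.038,0,0],[0.02,-0.038,0,0],[0.02,-0.038,0,0],[0.02,-0.038,0,0],[0.02,-0.038,0,0],[0.02,-0.038,0,0],[0.02,-0.038,0,0]]' 0.075 40; python3 -m inch '[[0.002,-0.004,0,0],[0,0,0,0],[0,0,0,0]]'
```

```text
t: 1.3
eef_pos: [0.3787, -0.2903, 0.2452]
tool_rot: [-0.0, 1.0, -0.0, -0.0]
contact_force: [0.4, -0.5, 0.2]
gripper_width: 0.873
grasp_force: 0.0
t: 1.6
eef_pos: [0.3796, -0.2891, 0.2451]
tool_rot: [0.0, 1.0, -0.001, -0.0]
contact_force: [0.5, 0.1, 0.2]
gripper_width: 0.876
grasp_force: 0.0
```

```bash
python3 -m inch '[[0,0.0,0.03,0],[0,0,0.03,0],[0,0,0.03,0],[0,0,0.03,0],[0,0,0.02,0],[0,0,0.02,0],[0,0,0.012,0],[0,0,0,0]]'; python3 -m inch '[[0,0,0,0],[0,0,0,0],[0,0,0,0],[0,0,0,0],[0,0,0,0],[0,0,0,0],[0,0,0,0],[0,0,0,0]]' 0.02 60;python3 -c "
from station import bot;import cv2
cv2.imwrite('pics/s1.png',cv2.resize(bot.read_camera('side')['color'][230:430,200:420,::-1],None,fx=2.5,fy=2.5))"
```

```text
t: 2.4
eef_pos: [0.3788, -0.2886, 0.0719]
tool_rot: [-0.001, 1.0, -0.001, -0.001]
contact_force: [0.2, -0.7, -0.3]
gripper_width: 0.873
grasp_force: 0.0
t: 3.2
eef_pos: [0.3812, -0.2889, 0.0746]
tool_rot: [0.001, 1.0, -0.0, 0.001]
contact_force: [1.1, -1.2, 5.8]
gripper_width: 0.413
grasp_force: 59.2
```

View pics/s1.png

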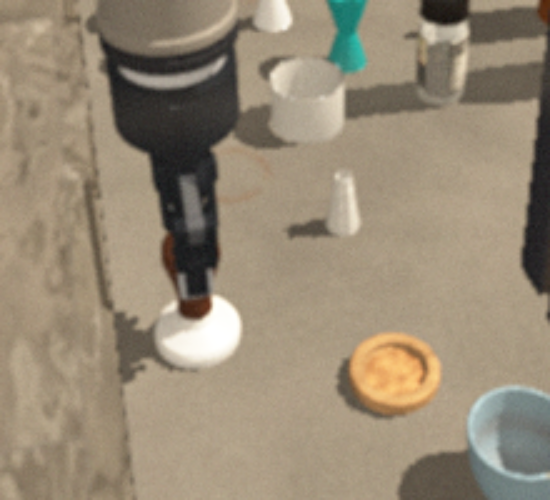

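The fingers hold the tamper handle, with the base at (198,330) in the crop. I'll lift it gently and check.

```bash
python3 -m inch '[[0,0,-0.005,0],[0,0,-0.01,0],[0,0,-0.015,0],[0,0,-0.02,0],[0,0,-0.02,0],[0,0,-0.02,0],[0,0,-0.02,0],[0,0,-0.01,0],[0,0,-0.006,0],[0,0,0,0],[0,0,0,0]]';python3 -c "
from station import bot;import cv2
cv2.imwrite('pics/s2.png',cv2.resize(bot.read_camera('side')['color'][180:380,170:390,::-1],None,fx=2.5,fy=2.5))"
```

```text
t: 4.35
eef_pos: [0.3798, -0.2878, 0.1986]
tool_rot: [-0.0, 1.0, -0.0, -0.001]
contact_force: [-0.1, 1.0, -2.9]
gripper_width: 0.413
grasp_force: 60.5
```

View pics/s2.png

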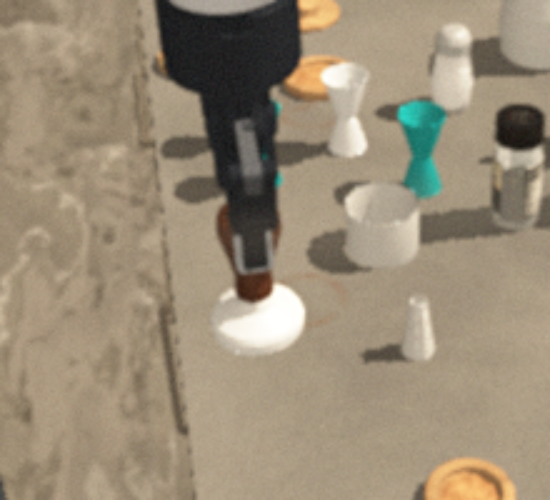

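It is lifted, with the base at (258,318) in the crop and upright. A straight line would pass inside the minimum reach, so I'll carry it over to the wide rest on an arc.

```bash
python3 -m inch '[[0.008,-0.01,0,0],[0.016,-0.02,0,0],[0.02,-0.025,0,0],[0.02,-0.025,0,0],[0.02,-0.028,0,0],[0.012,-0.03,0,0],[0.004,-0.03,0,0],[0,-0.03,0,0],[0,-0.03,0,0],[0,-0.03,0,0],[0,-0.03,0,0],[0,-0.03,0,0]]'; python3 -m inch '[[0,-0.03,0,0],[0,-0.03,0,0],[0,-0.03,0,0],[-0.004,-0.03,0,0],[-0.012,-0.03,0,0],[-0.02,-0.028,0,0],[-0.02,-0.025,0,0],[-0.02,-0.025,0,0],[-0.014,-0.015,0,0],[-0.006,-0.007,0,0],[0,0,0,0],[0,0,0,0]]';python3 - <<'E'
from h import *; from station import bot
s=dict(np.load("side0.npz"));print(onz(s,273,308,.132))
c=bot.read_camera("top");cv2.imwrite("pics/t3.png",cv2.resize(c["color"][200:320,150:290,::-1],None,fx=4,fy=4))
print(bot.get_obs()["eef_pos"])
E
```

```text
t: 5.6
eef_pos: [0.48, 0.0322, 0.1988]
tool_rot: [-0.0, 1.0, 0.0, -0.0]
contact_force: [0.6, 0.2, -3.4]
gripper_width: 0.413
grasp_force: 60.5
t: 6.8
eef_pos: [0.3851, 0.2792, 0.199]
tool_rot: [0.0, 1.0, -0.001, -0.0]
contact_force: [0.9, 0.0, -4.6]
gripper_width: 0.413
grasp_force: 60.5
[ 0.37950069 -0.293467    0.132     ]
[0.38533211 0.27883417 0.19904689]
```

View pics/t3.png

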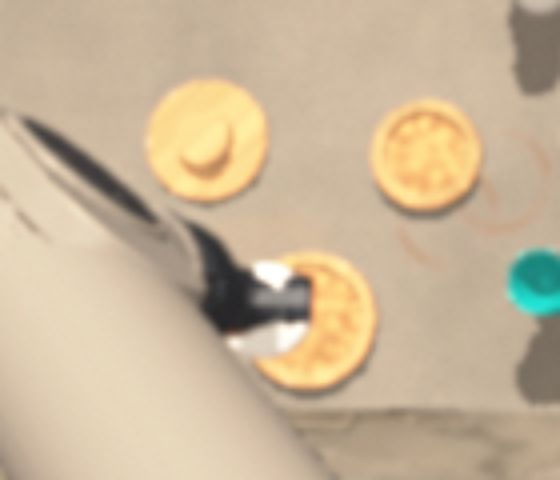

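The tamper hangs over the wide rest with its axis matching the TCP within about 2 mm. I'll lower it to about 2 mm above the seat, then feel for contact.

```bash
python3 -m inch '[[-0.001,-0.001,0.015,0],[0,0,0.02,0],[0,0,0.02,0],[0,0,0.02,0],[0,0,0.015,0],[0,0,0.01,0],[0,0,0.008,0],[0,0,0.005,0],[0,0,0.002,0],[0,0,0,0],[0,0,0,0]]';python3 -m inch '[[0,0,0.001,0],[0,0,0.001,0],[0,0,0,0],[0,0,0,0]]'
```

```text
t: 7.95
eef_pos: [0.3838, 0.2811, 0.0847]
tool_rot: [-0.0, 1.0, -0.0, 0.0]
contact_force: [-0.3, -0.8, -5.1]
gripper_width: 0.415
grasp_force: 60.5
t: 8.35
eef_pos: [0.3835, 0.2809, 0.0823]
tool_rot: [0.0, 1.0, -0.0, 0.0]
contact_force: [-0.6, -0.3, -4.4]
gripper_width: 0.41
grasp_force: 60.6
```

```bash
python3 -m inch '[[0,0,0.001,0],[0,0,0.001,0],[0,0,0,0],[0,0,0,0]]'
```

```text
t: 8.75
eef_pos: [0.3838, 0.2809, 0.0807]
tool_rot: [-0.0, 1.0, -0.0, 0.0]
contact_force: [-1.2, -2.2, 3.9]
gripper_width: 0.418
grasp_force: 61.2
```

It has seated (contact force flipped sign). Release, retreat, and go above the jigger.

```bash
python3 -m inch '[[0,0,0,0],[0,0,0,0],[0,0,0,0],[0,0,0,0],[0,0,-0.01,0],[0,0,-0.03,0],[0,0,-0.04,0],[0,0,-0.03,0],[0,0,-0.01,0],[0,0,0,0]]' 0.07 30; python3 -m inch '[[0.008,0.014,0,0],[0.02,0.034,0,0],[0.024,0.04,0,0],[0.024,0.04,0,0],[0.024,0.04,0,0],[0.016,0.025,0,0],[0.0047,0.0075,0,0],[0,0,0,0],[0,0,0,0]]';python3 - <<'E'
from h import *; from station import bot
c=bot.read_camera("top");cv2.imwrite("pics/t4.png",cv2.resize(c["color"][180:320,180:360,::-1],None,fx=4,fy=4));np.savez("top4.npz",**c)
E
```

```text
t: 9.75
eef_pos: [0.3843, 0.2815, 0.202]
tool_rot: [-0.001, 1.0, -0.0, 0.002]
contact_force: [-0.1, -0.2, -0.6]
gripper_width: 0.82
grasp_force: 0.0
t: 10.65
eef_pos: [0.503, 0.0817, 0.1994]
tool_rot: [-0.0, 1.0, 0.001, -0.001]
contact_force: [-0.0, 0.2, 0.1]
gripper_width: 0.819
grasp_force: 0.0
```

View pics/t4.png

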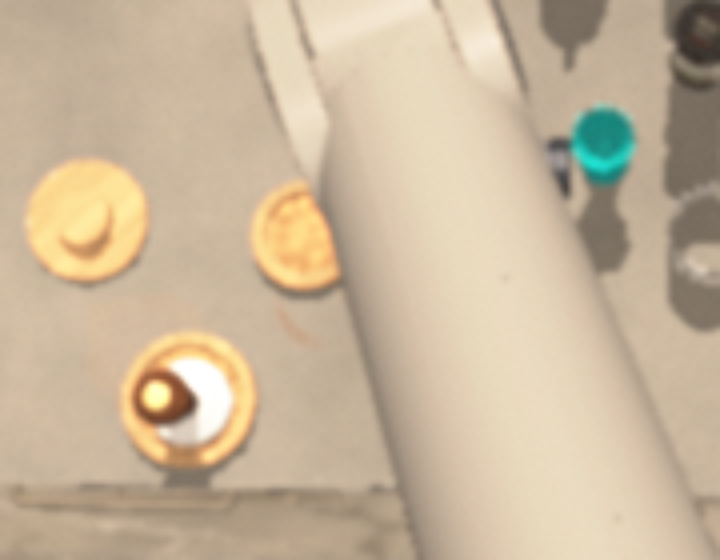

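The tamper stands upright inside the wide recess at crop (188,400). Next, lower onto the jigger.

```bash
python3 - <<'E'
from h import *
t=dict(np.load("top4.npz"));print("tamper top",onz(t,180+157.5/4-.5,180+395.5/4-.5,.1),"base",onz(t,180+195/4-.5,180+401/4-.5,.022),"rest .3825 .282 by top cam")
E
python3 -m inch '[[0.001,0,0.015,0],[0,0,0.03,0],[0,0,0.03,0],[0,0,0.03,0],[0,0,0.025,0],[0,0,0.02,0],[0,0,0.01,0],[0,0,0.0045,0],[0,0,0,0]]'; python3 -m inch '[[0,0,0,0],[0,0,0,0],[0,0,0,0],[0,0,0,0],[0,0,0,0],[0,0,0,0],[0,0,0,0]]' 0.02 30;python3 -m inch '[[0,0,-0.005,0],[0,0,-0.01,0],[0,0,-0.02,0],[0,0,-0.025,0],[0,0,-0.03,0],[0,0,-0.02,0],[0,0,-0.01,0],[0,0,-0.005,0],[0,0,0,0],[0,0,0,0]]'
```

```text
tamper top [0.38243228 0.28068717 0.1       ] base [0.38279643 0.27547652 0.022     ] rest .3825 .282 by top cam
t: 11.6
eef_pos: [0.505, 0.0811, 0.0359]
tool_rot: [-0.0, 1.0, 0.0, -0.0]
contact_force: [0.3, -0.6, -0.1]
gripper_width: 0.822
grasp_force: 0.0
t: 12.3
eef_pos: [0.5059, 0.0805, 0.0367]
tool_rot: [-0.0, 1.0, -0.0, 0.001]
contact_force: [-1.2, 0.6, 6.8]
gripper_width: 0.467
grasp_force: 26.7
t: 13.3
eef_pos: [0.5045, 0.0801, 0.1599]
tool_rot: [0.0, 1.0, -0.0, -0.001]
contact_force: [0.4, 0.0, -1.0]
gripper_width: 0.471
grasp_force: 28.0
```

Jigger held at 40 mm opening. Carry it to the middle rest at (.4985, .204).

```bash
python3 -m inch '[[-0.001,-0.012,0,0],[-0.001,-0.022,0,0],[-0.001,-0.028,0,0],[-0.001,-0.028,0,0],[-0.001,-0.022,0,0],[-0.001,-0.012,0,0],[0,0,0.01,0],[0,0,0.02,0],[0,0,0.02,0],[0,0,0.02,0],[0,0,0.015,0],[0,0,0,0]]'; python3 -m inch '[[0,0,0.01,0],[0,0,0.008,0],[0,0,0.006,0],[0,0,0.004,0],[0,0,0,0],[0,0,0,0]]'
```

```text
t: 14.5
eef_pos: [0.4976, 0.2025, 0.0733]
tool_rot: [0.001, 1.0, -0.001, -0.002]
contact_force: [-0.5, 0.0, -0.2]
gripper_width: 0.467
grasp_force: 28.0
t: 15.1
eef_pos: [0.4993, 0.2045, 0.048]
tool_rot: [-0.0, 1.0, -0.0, 0.0]
contact_force: [-0.1, 0.3, -1.1]
gripper_width: 0.468
grasp_force: 28.0
```

```bash
python3 -m inch '[[0,0,0.0015,0],[0,0,0.0015,0],[0,0,0.001,0],[0,0,0.001,0],[0,0,0,0],[0,0,0,0]]'
```

```text
t: 15.7
eef_pos: [0.4993, 0.2044, 0.0429]
tool_rot: [-0.0, 1.0, -0.0, 0.0]
contact_force: [-0.3, 0.4, 0.6]
gripper_width: 0.466
grasp_force: 27.9
```

```bash
python3 -m inch '[[0,0,0,0],[0,0,0,0],[0,0,0,0],[0,0,0,0],[0,0,-0.01,0],[0,0,-0.03,0],[0,0,-0.04,0],[0,0,-0.04,0],[0,0,-0.03,0],[0,0,-0.007,0],[0,0,0,0]]' 0.07 20; python3 -m inch '[[0,0.015,0,0],[0.001,0.035,0,0],[0.001,0.045,0,0],[0.001,0.045,0,0],[0.001,0.045,0,0],[0.001,0.045,0,0],[0.0007,0.03,0,0],[0,0.015,0,0],[0,0.005,0,0],[0,0,0,0],[0,0,0,0]]' 0.0854;python3 - <<'E'
from h import *; from station import bot
c=bot.read_camera("side");cv2.imwrite("pics/s5.png",cv2.resize(c["color"][160:320,220:400,::-1],None,fx=3.5,fy=3.5))
c=bot.read_camera("top");np.savez("top5.npz",**c)
E
```

```text
t: 16.8
eef_pos: [0.4998, 0.2047, 0.2015]
tool_rot: [-0.001, 1.0, -0.0, 0.002]
contact_force: [-0.8, -0.7, -0.0]
gripper_width: 0.819
grasp_force: 0.0
t: 17.9
eef_pos: [0.5043, -0.0746, 0.1992]
tool_rot: [-0.0, 1.0, 0.001, -0.001]
contact_force: [-0.1, 0.7, -0.1]
gripper_width: 0.995
grasp_force: 0.0
```

View pics/s5.png

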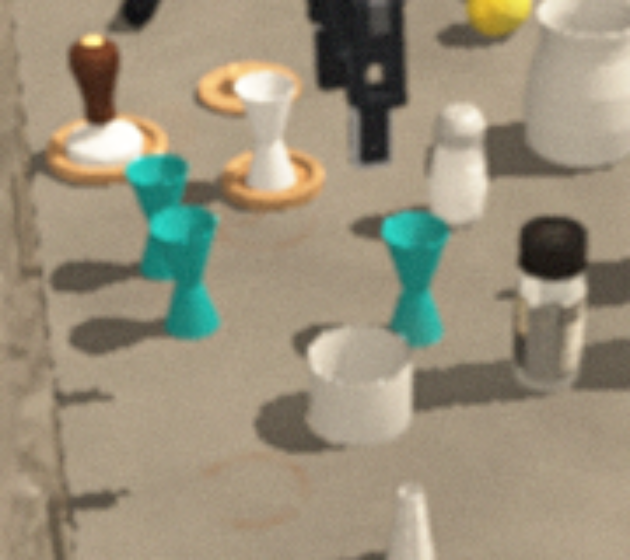

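The jigger (272,130) stands in the middle rest and the tamper (100,110) in the wide one. Lower onto the ring.

```bash
python3 -m inch '[[0,0,0.015,0],[0,0,0.03,0],[0,0,0.03,0],[0,0,0.03,0],[0,0,0.03,0],[0,0,0.02,0],[0,0,0.012,0],[0,0,0.007,0],[0,0,0,0]]'; python3 -m inch '[[0,0,0,0],[0,0,0,0],[0,0,0,0],[0,0,0,0],[0,0,0,0],[0,0,0,0]]' 0.04 25;python3 -m inch '[[0,0,-0.005,0],[0,0,-0.01,0],[0,0,-0.02,0],[0,0,-0.03,0],[0,0,-0.03,0],[0,0,-0.03,0],[0,0,-0.015,0],[0,0,-0.005,0],[0,0,0,0],[0,0,0,0]]'
```

```text
t: 18.9
eef_pos: [0.5048, -0.0752, 0.0255]
tool_rot: [-0.0, 1.0, 0.0, -0.0]
contact_force: [0.4, -0.4, -0.0]
gripper_width: 0.997
grasp_force: 0.0
t: 19.5
eef_pos: [0.5056, -0.0756, 0.0269]
tool_rot: [0.0, 1.0, -0.0, 0.001]
contact_force: [-0.1, 0.9, 6.4]
gripper_width: 0.706
grasp_force: 26.7
t: 20.5
eef_pos: [0.5041, -0.0757, 0.1701]
tool_rot: [-0.0, 1.0, -0.0, -0.001]
contact_force: [-0.1, -0.1, -1.2]
gripper_width: 0.709
grasp_force: 27.6
```

```bash
python3 -m inch '[[0,-0.01,0,0],[0,-0.025,0,0],[0,-0.04,0,0],[0,-0.045,0,0],[0,-0.045,0,0],[0,-0.045,0,0],[0.001,-0.045,0,0],[0.001,-0.045,0,0],[0,-0.045,0,0],[0,-0.04,0,0],[0,-0.025,0,0],[0,-0.015,0,0]]';python3 -m inch '[[0,-0.0075,0,0],[0,0,0,0],[0,0,0.015,0],[0,0,0.025,0],[0,0,0.025,0],[0,0,0.02,0],[0,0,0.01,0],[0,0,0,0],[0,0,0,0]]';python3 - <<'E'
from h import *; from station import bot
c=bot.read_camera("side");cv2.imwrite("pics/s6.png",cv2.resize(c["color"][130:250,220:370,::-1],None,fx=4,fy=4))
E
```

```text
t: 21.7
eef_pos: [0.5049, 0.3528, 0.1697]
tool_rot: [-0.0, 1.0, 0.002, -0.001]
contact_force: [-0.1, -0.7, -0.0]
gripper_width: 0.706
grasp_force: 27.5
t: 22.6
eef_pos: [0.5074, 0.3564, 0.0761]
tool_rot: [-0.0, 1.0, -0.001, 0.0]
contact_force: [-0.6, 0.7, 0.0]
gripper_width: 0.707
grasp_force: 27.6
```

View pics/s6.png

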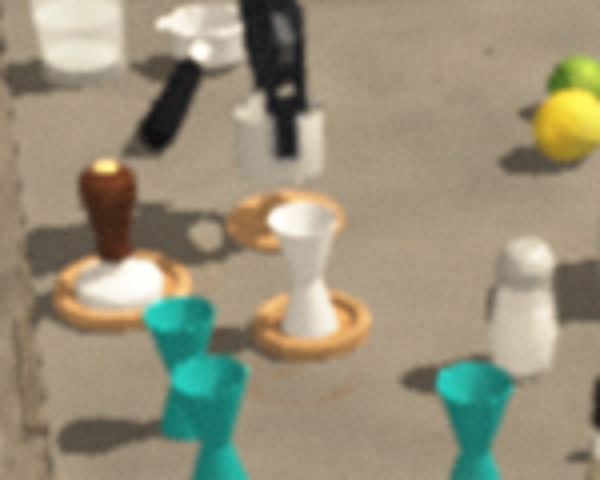

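The ring (279,140) hangs above the boss rest (286,220). Allowing for perspective, it is centred to about 2 mm, so I'll continue down.

```bash
python3 -m inch '[[0.001,-0.001,0.01,0],[0,0,0.012,0],[0,0,0.01,0],[0,0,0.004,0],[0,0,0.002,0],[0,0,0,0],[0,0,0,0]]';python3 -m inch '[[0,0,0.001,0],[0,0,0.001,0],[0,0,0.001,0],[0,0,0,0],[0,0,0,0]]'
```

```text
t: 23.35
eef_pos: [0.5081, 0.3581, 0.038]
tool_rot: [-0.0, 1.0, -0.0, 0.0]
contact_force: [0.5, -0.9, -0.5]
gripper_width: 0.706
grasp_force: 27.6
t: 23.85
eef_pos: [0.5079, 0.3578, 0.0348]
tool_rot: [0.0, 1.0, -0.0, 0.0]
contact_force: [-0.6, 0.5, -0.6]
gripper_width: 0.705
grasp_force: 27.6
```

```bash
python3 -m inch '[[0,0,0.001,0],[0,0,0.001,0],[0,0,0,0],[0,0,0,0]]'
```

```text
t: 24.25
eef_pos: [0.508, 0.3579, 0.033]
tool_rot: [-0.0, 1.0, -0.0, 0.0]
contact_force: [-0.3, -0.7, 2.2]
gripper_width: 0.708
grasp_force: 27.8
```

Contact. Release and go to the nozzle at (.501, -.203).

```bash
python3 -m inch '[[0,0,0,0],[0,0,0,0],[0,0,0,0],[0,0,0,0],[0,0,-0.01,0],[0,0,-0.03,0],[0,0,-0.04,0],[0,0,-0.04,0],[0,0,-0.03,0],[0,0,-0.015,0],[0,0,0,0]]' 0.0854 20; python3 -m inch '[[0,0.02,0,0],[-0.001,0.045,0,0],[-0.001,0.048,0,0],[-0.001,0.048,0,0],[-0.001,0.048,0,0],[-0.001,0.048,0,0],[-0.001,0.048,0,0],[0,0.048,0,0],[0,0.048,0,0],[0,0.048,0,0],[0,0.048,0,0],[0,0.04,0,0]]' 0.05; python3 -m inch '[[-0.001,0.018,0,0],[0,0.006,0,0],[0,0,0,0],[0,0,0,0]]';python3 - <<'E'
from h import *; from station import bot
c=bot.read_camera("side");I=c["color"][...,::-1]
A=cv2.resize(I[130:250,220:370],None,fx=3.2,fy=3.2);B=cv2.resize(I[200:350,300:400],None,fx=3.2,fy=3.2)
J=np.zeros((480,800,3),np.uint8);J[:384,:480]=A;J[:480,480:]=B
cv2.imwrite("pics/s7.png",J)
E
```

```text
t: 25.35
eef_pos: [0.5089, 0.3587, 0.2003]
tool_rot: [-0.001, 1.0, -0.0, 0.002]
contact_force: [1.0, 0.5, 0.2]
gripper_width: 0.998
grasp_force: 0.0
t: 26.55
eef_pos: [0.4989, -0.1828, 0.1957]
tool_rot: [-0.0, 1.0, -0.002, -0.002]
contact_force: [0.1, 0.3, -0.9]
gripper_width: 0.584
grasp_force: 0.0
t: 26.95
eef_pos: [0.5003, -0.2016, 0.197]
tool_rot: [-0.001, 1.0, 0.001, -0.001]
contact_force: [-0.2, 0.7, 0.3]
gripper_width: 0.584
grasp_force: 0.0
```

View pics/s7.png

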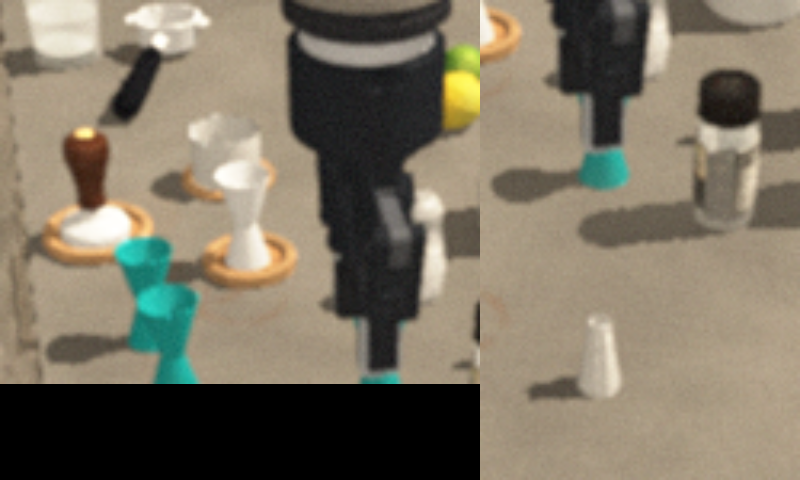

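The ring sits round the boss at (224,165) in the left part. The nozzle (600,355) is below the fingers (605,115), aligned. Lower.

```bash
python3 -m inch '[[0,0.001,0.015,0],[0,0,0.03,0],[0,0,0.03,0],[0,0,0.03,0],[0,0,0.03,0],[0,0,0.02,0],[0,0,0.012,0],[0,0,0.007,0],[0,0,0.003,0],[0,0,0,0]]'; python3 -m inch '[[0,0,0,0],[0,0,0,0],[0,0,0,0],[0,0,0,0],[0,0,0,0],[0,0,0,0]]' 0.005 25;python3 -m inch '[[0,0,-0.005,0],[0,0,-0.01,0],[0,0,-0.02,0],[0,0,-0.02,0],[0,0,-0.02,0],[0,0,-0.02,0],[0,0,-0.01,0],[0,0,-0.005,0],[0,0,0,0],[0,0,0,0]]';python3 - <<'E'
from h import *; from station import bot
c=bot.read_camera("side");I=c["color"][...,::-1]
cv2.imwrite("pics/s8.png",cv2.resize(I[240:360,290:410],None,fx=4,fy=4))
E
```

```text
t: 28.0
eef_pos: [0.5012, -0.204, 0.0212]
tool_rot: [0.0, 1.0, 0.0, 0.0]
contact_force: [0.2, -0.2, -0.3]
gripper_width: 0.59
grasp_force: 0.0
t: 28.6
eef_pos: [0.5013, -0.2045, 0.0217]
tool_rot: [0.0, 1.0, -0.0, 0.001]
contact_force: [-1.1, -0.1, 6.8]
gripper_width: 0.245
grasp_force: 24.6
t: 29.6
eef_pos: [0.5002, -0.204, 0.1301]
tool_rot: [-0.0, 1.0, -0.0, -0.001]
contact_force: [0.2, -0.7, -0.5]
gripper_width: 0.243
grasp_force: 24.4
```

View pics/s8.png

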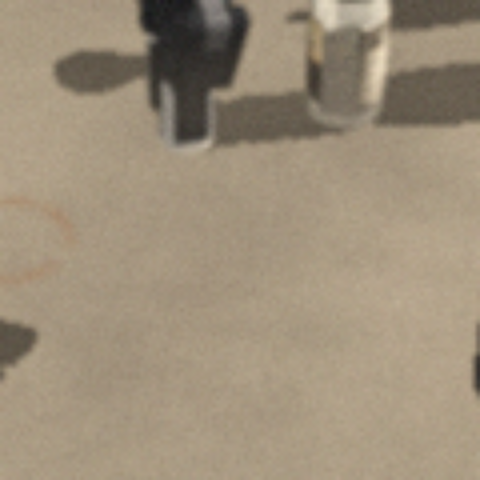

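The nozzle has left the worktop, hidden behind the finger at (185,110) and held at 21 mm opening. Carry it to the small rest.

```bash
python3 -m inch '[[0,0.012,0,0],[0,0.025,0,0],[-0.001,0.03,0,0],[0,0.03,0,0],[0,0.03,0,0],[0,0.0175,0,0],[0,0.007,0,0],[0,0,0.01,0],[0,0,0.02,0],[0,0,0.02,0],[0,0,0.015,0],[0,0,0,0]]';python3 -m inch '[[0,0,0.015,0],[0,0,0.01,0],[0,0,0.006,0],[0,0,0,0],[0,0,0,0]]';python3 - <<'E'
from h import *; from station import bot
c=bot.read_camera("side");I=c["color"][...,::-1]
cv2.imwrite("pics/s9.png",cv2.resize(I[290:410,290:410],None,fx=4,fy=4))
E
```

```text
t: 30.85
eef_pos: [0.4985, -0.3531, 0.0631]
tool_rot: [-0.002, 1.0, 0.001, -0.002]
contact_force: [-1.1, 0.6, -1.0]
gripper_width: 0.246
grasp_force: 24.4
t: 31.35
eef_pos: [0.4999, -0.3558, 0.0349]
tool_rot: [0.0, 1.0, -0.0, 0.0]
contact_force: [0.3, 0.6, -1.2]
gripper_width: 0.243
grasp_force: 24.4
```

View pics/s9.png

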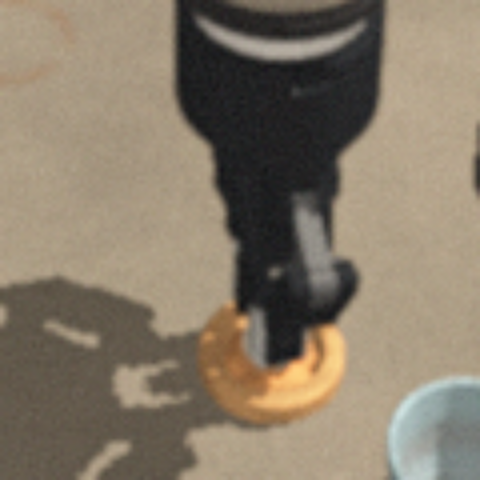

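The fingers (275,335) are over the centre of the recess (272,360). Lower the last few millimetres.

```bash
python3 -m inch '[[0,0,0.002,0],[0,0,0.0015,0],[0,0,0.001,0],[0,0,0.001,0],[0,0,0,0],[0,0,0,0]]';python3 -m inch '[[0,0,0.001,0],[0,0,0,0],[0,0,0,0]]'
```

```text
t: 32.0
eef_pos: [0.4997, -0.3556, 0.0293]
tool_rot: [-0.0, 1.0, -0.0, -0.0]
contact_force: [0.0, -0.2, 0.5]
gripper_width: 0.251
grasp_force: 24.4
t: 32.3
eef_pos: [0.4997, -0.3556, 0.0283]
tool_rot: [-0.0, 1.0, -0.0, -0.0]
contact_force: [0.8, -0.2, -0.2]
gripper_width: 0.247
grasp_force: 24.4
```

```bash
python3 -m inch '[[0,0,0.001,0],[0,0,0,0],[0,0,0,0],[0,0,0,0]]'
```

```text
t: 32.7
eef_pos: [0.4999, -0.3557, 0.0278]
tool_rot: [0.0, 1.0, -0.0, 0.0]
contact_force: [-2.0, 0.1, 5.6]
gripper_width: 0.245
grasp_force: 25.2
```

Contact. Release, back off, and look at everything.

```bash
python3 -m inch '[[0,0,0,0],[0,0,0,0],[0,0,0,0],[0,0,0,0],[0,0,-0.01,0],[0,0,-0.03,0],[0,0,-0.04,0],[0,0,-0.04,0],[0,0,-0.04,0],[0,0,-0.02,0],[-0.02,0.01,0,0],[-0.03,0.03,0,0]]' 0.05; python3 -m inch '[[-0.03,0.04,0,0],[-0.03,0.04,0,0],[-0.03,0.04,0,0],[-0.03,0.04,0,0],[-0.03,0.04,0,0],[-0.02,0.02,0,0],[0,0,0,0],[0,0,0,0]]';python3 - <<'E'
from h import *; from station import bot
t=bot.read_camera("top");s=bot.read_camera("side");np.savez("topf.npz",**t);np.savez("sidef.npz",**s)
f=lambda I,y,x:cv2.resize(I[y:y+75,x:x+100,::-1],None,fx=4,fy=4,interpolation=cv2.INTER_CUBIC)
a=np.vstack([np.hstack([f(t["color"],215,180),f(t["color"],215,410)]),np.hstack([f(s["color"],150,225),f(s["color"],325,310)])])
cv2.imwrite("pics/f.png",a)
E
```

```text
t: 33.9
eef_pos: [0.4525, -0.3927, 0.2094]
tool_rot: [-0.0, 1.0, 0.003, 0.002]
contact_force: [0.8, -0.6, -0.7]
gripper_width: 0.583
grasp_force: 0.0
t: 34.7
eef_pos: [0.2791, -0.6157, 0.2077]
tool_rot: [-0.0, 1.0, -0.001, 0.0]
contact_force: [1.0, 0.9, -0.4]
gripper_width: 0.585
grasp_force: 0.0
```

View pics/f.png

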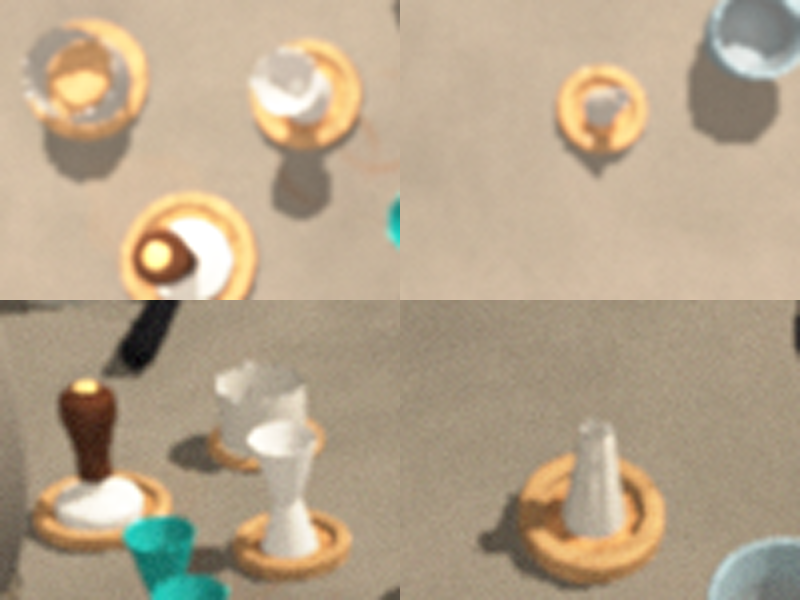

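All four stand upright in or on their rests. In the picture the ring is at (77,73), the jigger rim at (291,84), the tamper at (157,255) and the nozzle at (605,105). Next, check the centring in the same camera frame.

```bash
python3 - <<'E'
from h import *
t=dict(np.load("topf.npz"));s=dict(np.load("sidef.npz"));s0=dict(np.load("side0.npz"));t0=dict(np.load("top0.npz"))
g=lambda c,x0,y0,U,V,z:onz(c,x0+(U+.5)/4-.5,y0+(V+.5)/4-.5,z)[:2]
for n,p,r in(("ring top",g(t,180,215,77,73,.051),(.5062,.3594)),("jig",g(t,180,215,291,84,.084),(.498,.206)),("tam",g(t,180,215,157,255,.1),(.3825,.282)),("noz tip",g(t,410,215,219,98,.056),(.4978,-.3531)),
 ("noz side base",g(s,310,325,197,222,.006),(.5005,-.3572)),("noz side tip",g(s,310,325,197,127,.056),(.5005,-.3572)),("ring side rim",g(s,225,150,260,84,.051),(.508,.355)),("jig side rim",g(s,225,150,281,139,.084),(.499,.202)),("tam side",g(s,225,150,86,86,.1),(.384,.278))):
    print(n,p.round(4),(p-r).round(4))
for n,a,b,(x,y,w,h) in(("shaker",t0,t,(270,175,30,35)),("jar",t0,t,(342,172,30,32)),("shk s",s0,s,(338,182,26,46)),("jar s",s0,s,(362,218,30,56))):
    print(n,np.abs(a["color"][y:y+h,x:x+w].astype(int)-b["color"][y:y+h,x:x+w]).mean().round(1))
E
```

```text
ring top [0.5056 0.3542] [-0.0006 -0.0052]
jig [0.4958 0.2031] [-0.0022 -0.0029]
tam [0.3824 0.2807] [-0.0001 -0.0013]
noz tip [ 0.5    -0.3525] [0.0022 0.0006]
noz side base [ 0.5027 -0.3581] [ 0.0022 -0.0009]
noz side tip [ 0.5028 -0.3529] [0.0023 0.0043]
ring side rim [0.5076 0.3564] [-0.0004  0.0014]
jig side rim [0.498  0.2053] [-0.001   0.0033]
tam side [0.3841 0.2789] [0.0001 0.0009]
shaker 1.3
jar 1.1
shk s 3.1
jar s 3.3
```

All four are centred within about 5 mm, and the bystanders have not moved. Handing in.

```bash
python3 -c "
from station import bot
print(bot.hand_in())"
```

```text
the job is handed in; nothing more can be done
None
```

The job is handed in (no verdict returned): by the cameras the tamper, jigger, nozzle and cake ring all stand upright on their own rests, centred within about 5 mm, with the spice jar and salt shaker unmoved.

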